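# Sniff along the gas chamber's seal and log the check

### The arm

A 6-joint arm with a two-finger parallel gripper is mounted at the origin on the work surface. World frame = base frame: x ahead of the robot, y to its left, z up, the work surface at z = 0. Lengths are in mm, angles in degrees, forces in N, time in s.
With the tool pointing down it reaches from about 300 to 850 mm from the base axis. Payload 4.2 kg.
Tool frame: the origin (TCP) lies between the finger pads, 19 mm behind the fingertips; this is the grasp point; z points along the fingers, y is the line along which they close (so a half turn about z gives the same grasp; the last joint's range is limited). The gripper opens to 91 mm and grips with 3 to 60 N. Pads are 32 mm wide; open, the fingers measure 118 mm over their backs; the gripper's body (76 mm by 178 mm) begins 60 mm behind the grasp point.
Start: joints at [76.031, 18.312, 89.639, -0, 72.044, -1.146], TCP at [127.614, 560.674, 232.776] pointing down, gripper open.
Joint ranges: [-177.97, 177.97], [-48.28, 115.42], [12.27, 149.76], [-77.06, 257.06], [2.81, 150.46], [-146.56, 146.56]. Speed limits (degrees/s): [147.25, 147.25, 180, 180, 180, 180].

### API

Orientations are given as [roll, pitch, yaw] about the fixed x, y, z axes, in that order (R = Rz(yaw) Ry(pitch) Rx(roll)).
In Python, from workcell import env, grab_frame gives the robot as it stands. The module is installed in compiled form; this text tells all that it offers.
- The arm moves only by the tool move_arm, never from a script. Its argument "plan" is a list of rows, each an object of numbers: "tx", "ty", "tz": the shift along the tool's x, y, z in cm; "wx", "wy", "wz": the turn, a rotation vector about the tool's x, y, z in rad. In form: [{"tx": .., "ty": .., "tz": .., "wx": .., "wy": .., "wz": ..}, ...]. A call has 1 to 12 rows; each row shifts and turns the commanded pose from where the row before left it, along the tool's axes as they then stand; what a row does not reach is not made up. A row lasts 1/12 s, in which the tool goes at most 41.7 mm and 7.16 degrees, less where a joint would pass 70% of its speed; a pose out of reach is approached as far as the arm can. A call is refused whole if a number of a shift passes 4.17 or a number of a turn 0.125, either way. A call with a gripper value outside its range is refused whole. "gripper" is the finger opening in cm, from 0 to 9.12, set as the call begins (left out, the last holds). The fingers move at their own pace and stop on an object; "force" is the grip in N (left out, the last holds). Time passes only in rows, so rows that do not move let the fingers close. It gives the time, the measured TCP pose, the force, the opening and the grip force at its end, in the units of the state.
- env.state(): the state, without advancing time (a new reading comes with each control period).
- grab_frame(name): name is "scene" or "top" or "wrist"; returns a dict with "color" (420x560x3 uint8, red, green, blue), "vfov" (degrees; the focal length in pixels is half the picture's height over the tangent of half this angle, whatever the lens; pixels are square), "cx", "cy" (the principal point, pixels), "view" (4x4, takes a point from world to camera coordinates). Camera axes: x right, y up, looking along -z (the intrinsics and any distortion apply to the point x, -y, -z); pixel columns grow to the right and rows downward; lengths in mm; the calibration is good to about 2 mm. A picture is of the moment at which its call begins. There is no depth.
- env.job_done(): hands the job in; it is judged then, once.
The state is a dict: "time_s": time; "qpos": joint angles; "qvel": joint speeds; "effort": joint torques, N m; "ee_pos": TCP position; "ee_rot": TCP orientation; "force": force on the tool from outside, world axes, zero at the start; "torque": the same for the moment, N m; "gripper_width": finger opening in mm; "gripper_force": force on a finger pad.
Only numpy, scipy, OpenCV 4.12 (cv2) and the standard library are available. Lean on these libraries where they do the work, as an engineer would, in place of code of your own. Each camera call takes 0.05 s, during which the arm holds its last target. There are 200 camera calls.

### The job

Check the clear gas chamber's lid for leaks: with the fingertips pointing down, trace slowly along the whole blue seal, no more than about two centimetres above it, starting at the end beside the red tag, going round the front and finishing at the end beside the green tag. Then press the yellow button on the leak detector to log the check, and draw back. Do not lift, shift or press hard on the lid, and leave the canister, bottle and carton where they stand.

Things in the scene. Friction and masses are not known exactly. Their poses are not given: they have to be found in the camera images.
- chamber: clear acrylic box, 200 (x) x 260 (y) mm and 110 mm high with its white top flange, fixed to the table; origin at the centre of its underside, z up; its front faces -x of its own frame. The lid lies on the flange.
- lid: loose clear lid, 140 (x) x 220 (y) x 10 mm, 0.45 kg, lying on the chamber's flange; origin at the centre of its underside (110 mm above the table), z up, front = -x. A blue seal strip 12 mm wide runs straight along its left (+y), front and right (-y) edges, top face 12 mm above the lid's origin; the rear edge is a plain aluminium bar.
- seal_left_end (a point): point on top of the seal's centre line at its rear end on the lid's left (+y) side; lid frame x 48, y 104, z 12 mm. The place along the seal is judged by the tool point (TCP) midway between the finger pads; tool down, it is straight above the midpoint of the fingertips, about 19 mm higher than the tips of shut fingers.
- seal_left_corner (a point): the same line's left front corner; lid frame x -64, y 104, z 12 mm.
- seal_right_corner (a point): the same line's right front corner; lid frame x -64, y -104, z 12 mm.
- seal_right_end (a point): the same line's rear end on the right (-y) side; lid frame x 48, y -104, z 12 mm.
- knob_top (a point): top of the black knob, 34 mm wide, in the middle of the lid, 42 mm above the lid's origin; not to be used. Two brass ports 18 mm wide stand 34 mm above the lid's origin at lid frame x 20, y +50 and -50 mm.
- red_tag: red plastic block 24 x 34 x 12 mm, fixed on the flange just behind one rear corner of the lid (lid frame x about 94 mm, y about +104 or -104 mm); origin at the centre of its underside. It marks the end of the seal where the trace starts; red and green may be on either side.
- green_tag: the same block in green, behind the other rear corner of the lid; it marks the end of the seal where the trace finishes.
- detector: leak detector, white box 110 (x) x 100 (y) x 50 mm with a dark display, fixed to the table to the left or right of the chamber; origin at the centre of its underside. The yellow button stands on its top.
- log_button (a joint): travel of the yellow push button: 0 when up, 0.006 m fully pressed down; a spring returns it, about 4 N when fully down. Pressed straight down.
- log_button_top (a point): centre of the top face of the yellow button, a disc 30 mm across; z up.
- canister: dark round filter canister, 74 mm wide, 130 mm high, standing loose across the chamber from the detector; origin at the centre of its underside. Leave alone.
- amber_bottle: amber glass bottle, 52 mm wide, 120 mm high, loose, to the far left of the chamber; origin at the centre of its underside. Leave alone.
- carton: grey carton with five red stripes, 50 x 90 x 75 mm high, loose, to the far right of the chamber; origin at the centre of its underside. Leave alone.
Not all that is in view belongs to the job. What is shaped like the detector but pink is not meant.

How it is judged (in metres and radians):
On the way, in this order (a step that is already met when the one before it is completed fails the run):
1. the fingertips are over the blue seal (within 15 mm of its centre line) and at most 31 mm above it, at the end of the seal beside the red tag (((y of red_tag in the frame of lid above 0 m and x of the grasp point in the frame of lid between 0.033 and 0.063 m and y of the grasp point in the frame of lid between 0.089 and 0.119 m and z of the grasp point in the frame of lid below 0.062 m) or (y of red_tag in the frame of lid below 0 m and x of the grasp point in the frame of lid between 0.033 and 0.063 m and y of the grasp point in the frame of lid between -0.119 and -0.089 m and z of the grasp point in the frame of lid below 0.062 m))), for 0.15 s.
2. the fingertips are over the blue seal (within 15 mm of its centre line) and at most 31 mm above it, at half-way along the first side (((y of red_tag in the frame of lid above 0 m and x of the grasp point in the frame of lid between -0.023 and 0.007 m and y of the grasp point in the frame of lid between 0.089 and 0.119 m and z of the grasp point in the frame of lid below 0.062 m) or (y of red_tag in the frame of lid below 0 m and x of the grasp point in the frame of lid between -0.023 and 0.007 m and y of the grasp point in the frame of lid between -0.119 and -0.089 m and z of the grasp point in the frame of lid below 0.062 m))), for 0.15 s.
3. the fingertips are over the blue seal (within 15 mm of its centre line) and at most 31 mm above it, at the first front corner (((y of red_tag in the frame of lid above 0 m and x of the grasp point in the frame of lid between -0.079 and -0.049 m and y of the grasp point in the frame of lid between 0.089 and 0.119 m and z of the grasp point in the frame of lid below 0.062 m) or (y of red_tag in the frame of lid below 0 m and x of the grasp point in the frame of lid between -0.079 and -0.049 m and y of the grasp point in the frame of lid between -0.119 and -0.089 m and z of the grasp point in the frame of lid below 0.062 m))), for 0.15 s.
4. the fingertips are over the blue seal (within 15 mm of its centre line) and at most 31 mm above it, at a quarter along the front (((y of red_tag in the frame of lid above 0 m and x of the grasp point in the frame of lid between -0.079 and -0.049 m and y of the grasp point in the frame of lid between 0.037 and 0.067 m and z of the grasp point in the frame of lid below 0.062 m) or (y of red_tag in the frame of lid below 0 m and x of the grasp point in the frame of lid between -0.079 and -0.049 m and y of the grasp point in the frame of lid between -0.067 and -0.037 m and z of the grasp point in the frame of lid below 0.062 m))), for 0.15 s.
5. the fingertips are over the blue seal (within 15 mm of its centre line) and at most 31 mm above it, at the middle of the front (((y of red_tag in the frame of lid above 0 m and x of the grasp point in the frame of lid between -0.079 and -0.049 m and y of the grasp point in the frame of lid between -0.015 and 0.015 m and z of the grasp point in the frame of lid below 0.062 m) or (y of red_tag in the frame of lid below 0 m and x of the grasp point in the frame of lid between -0.079 and -0.049 m and y of the grasp point in the frame of lid between -0.015 and 0.015 m and z of the grasp point in the frame of lid below 0.062 m))), for 0.15 s.
6. the fingertips are over the blue seal (within 15 mm of its centre line) and at most 31 mm above it, at three quarters along the front (((y of red_tag in the frame of lid above 0 m and x of the grasp point in the frame of lid between -0.079 and -0.049 m and y of the grasp point in the frame of lid between -0.067 and -0.037 m and z of the grasp point in the frame of lid below 0.062 m) or (y of red_tag in the frame of lid below 0 m and x of the grasp point in the frame of lid between -0.079 and -0.049 m and y of the grasp point in the frame of lid between 0.037 and 0.067 m and z of the grasp point in the frame of lid below 0.062 m))), for 0.15 s.
7. the fingertips are over the blue seal (within 15 mm of its centre line) and at most 31 mm above it, at the second front corner (((y of red_tag in the frame of lid above 0 m and x of the grasp point in the frame of lid between -0.079 and -0.049 m and y of the grasp point in the frame of lid between -0.119 and -0.089 m and z of the grasp point in the frame of lid below 0.062 m) or (y of red_tag in the frame of lid below 0 m and x of the grasp point in the frame of lid between -0.079 and -0.049 m and y of the grasp point in the frame of lid between 0.089 and 0.119 m and z of the grasp point in the frame of lid below 0.062 m))), for 0.15 s.
8. the fingertips are over the blue seal (within 15 mm of its centre line) and at most 31 mm above it, at half-way along the last side (((y of red_tag in the frame of lid above 0 m and x of the grasp point in the frame of lid between -0.023 and 0.007 m and y of the grasp point in the frame of lid between -0.119 and -0.089 m and z of the grasp point in the frame of lid below 0.062 m) or (y of red_tag in the frame of lid below 0 m and x of the grasp point in the frame of lid between -0.023 and 0.007 m and y of the grasp point in the frame of lid between 0.089 and 0.119 m and z of the grasp point in the frame of lid below 0.062 m))), for 0.15 s.
9. the fingertips are over the blue seal (within 15 mm of its centre line) and at most 31 mm above it, at the end of the seal beside the green tag (((y of red_tag in the frame of lid above 0 m and x of the grasp point in the frame of lid between 0.033 and 0.063 m and y of the grasp point in the frame of lid between -0.119 and -0.089 m and z of the grasp point in the frame of lid below 0.062 m) or (y of red_tag in the frame of lid below 0 m and x of the grasp point in the frame of lid between 0.033 and 0.063 m and y of the grasp point in the frame of lid between 0.089 and 0.119 m and z of the grasp point in the frame of lid below 0.062 m))), for 0.15 s.
10. the yellow button is pressed in at least 4 of its 6 mm (value of joint log_button above 0.004 m), for 0.05 s.
At the end, for the whole second after the job is handed in: The seal has been traced end to end in the asked order and then the button pressed; the button is up again (under 2 mm), the lid lies still within 8 mm of its start, and canister, bottle and carton stand upright within 15 mm of theirs (value of joint log_button below 0.002 m and distance of lid from where it was at the start of the episode below 0.008 m and linear speed of lid below 0.02 m/s and distance of each of canister, amber_bottle, carton from where it was at the start of the episode below 0.015 m and angle between each of canister, amber_bottle, carton's own z axis and vertical below 0.2 rad); the robot touches nothing.
It fails at once if the lid is lifted or shifted by more than 8 mm (distance of lid from where it was at the start of the episode above 0.008 m or angle between the x axis of lid and the x axis of chamber, either way round above 0.08 rad).
It fails at once if the lid, chamber or a tag is pressed with more than 15 N (contact force between any of the arm, the fingers and lid above 15 N or contact force between any of the arm, the fingers and chamber above 15 N or contact force between any of the arm, the fingers and red_tag above 15 N or contact force between any of the arm, the fingers and green_tag above 15 N).
It fails at once if the canister, bottle or carton is moved by more than 15 mm or tipped (distance of any of canister, amber_bottle, carton from where it was at the start of the episode above 0.015 m or angle between any of canister, amber_bottle, carton's own z axis and vertical above 0.2 rad).
It also fails if it takes over 61 s, if anything falls off the work surface, if the arm or the gripper's body presses on something with over 40 N, if the wrist force passes 120 N, or if a joint passes its speed limit or range.

## Working session

There is one attempt and no reset: what is moved stays moved. The work goes in short steps, Python scripts to look and compute and a tool call to move; the robot and the scene stay as the last step left them, time stands still between calls to the robot, and variables do not carry over. Pictures are saved under pics/ and viewed, at most 10 in all, crops included, and the job is handed in when it is done.

Besides the shell and the picture viewer there is one more tool, called in YAML: its name, and indented under it one key for each argument. move_arm: Moves the arm, as the interface text tells. Its arguments: {"type":"object","properties":{"plan":{"type":"array","items":{"type":"object","properties":{"tx":{"type":"number"},"ty":{"type":"number"},"tz":{"type":"number"},"wx":{"type":"number"},"wy":{"type":"number"},"wz":{"type":"number"}}}},"gripper":{"type":"number"},"force":{"type":"number"}},"required":["plan"]}

```bash
mkdir -p pics
python3 - <<'E'
from workcell import env, grab_frame
import cv2, pickle
s=env.state(); print({k:s[k] for k in('time_s','ee_pos','ee_rot','force','gripper_width')})
for n in('scene','top'):
    f=grab_frame(n); pickle.dump(f,open(n+'.pkl','wb')); cv2.imwrite(f'pics/{n}0.png',f['color'][...,::-1]); print(n,f['vfov'],f['cx'],f['cy'],[k for k in f]); print(f['view'].round(3))
E
```

```text
{'time_s': 0.0, 'ee_pos': array([127.52218853, 560.19236529, 231.9124872 ]), 'ee_rot': array([-1.79898640e+02,  7.54272444e-05,  1.67178281e+02]), 'force': array([-0.63435434, -0.76510104,  0.34574593]), 'gripper_width': 91.12097258273035}
scene 54.1692076468497 277.1373311823731 214.37922785838694 ['color', 'vfov', 'cx', 'cy', 'view']
[[-1.900000e-01  9.820000e-01 -1.000000e-03  9.650900e+01]
 [-7.450000e-01 -1.440000e-01  6.520000e-01  2.550260e+02]
 [ 6.400000e-01  1.240000e-01  7.580000e-01 -1.394202e+03]
 [ 0.000000e+00  0.000000e+00  0.000000e+00  1.000000e+00]]
top 51.48846399484823 280.659838460747 212.55160619522889 ['color', 'vfov', 'cx', 'cy', 'view']
[[ 2.800000e-02 -1.000000e+00 -1.300000e-02 -1.161000e+01]
 [ 9.830000e-01  2.500000e-02  1.820000e-01 -4.880710e+02]
 [-1.820000e-01 -1.700000e-02  9.830000e-01 -1.086162e+03]
 [ 0.000000e+00  0.000000e+00  0.000000e+00  1.000000e+00]]
```

View pics/scene0.png

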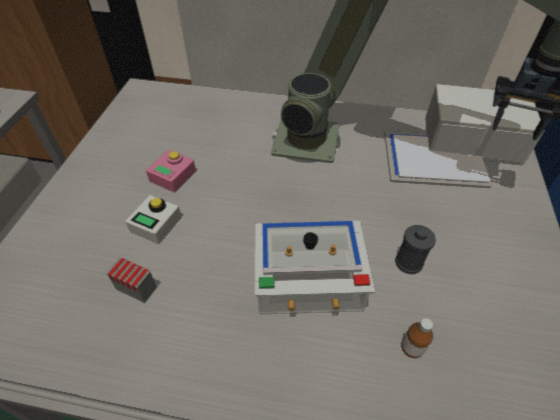

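View pics/top0.png

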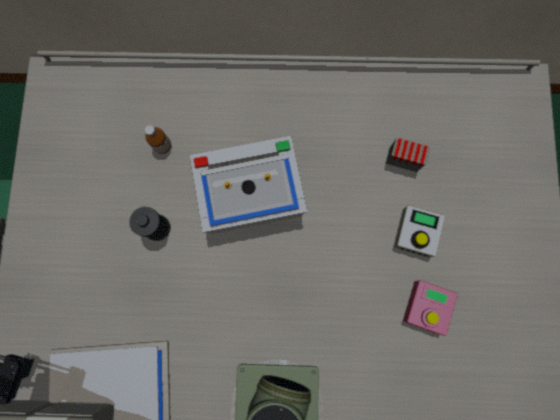

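The top view shows the chamber at (250,185), with the red tag at (201,161) on its left and the green tag at (282,146). The trace therefore runs from +y round the front to -y.

Candidates for the button:
- White detector: yellow button at top (421,240), scene (157,204).
- Pink decoy: button at top (432,318), scene (175,157). Rejected for its colour.

Candidates for the seal:
- The blue U on the lid.
- The blue notebook edge at top (159,380). Rejected.

Next I measure from both views.

```bash
cat > h.py <<'E'
import numpy as np, cv2, pickle
def K(f):
    fl=f['color'].shape[0]/2/np.tan(np.radians(f['vfov']/2)); return fl
def ray(f,px):
    px=np.atleast_2d(px).astype(float); V=np.array(f['view']); fl=K(f)
    d=np.c_[(px[:,0]-f['cx'])/fl,-(px[:,1]-f['cy'])/fl,-np.ones(len(px))]
    return -V[:3,:3].T@V[:3,3], d@V[:3,:3]
def plane(f,px,z):
    o,d=ray(f,px); return (o+d*((z-o[2])/d[:,2])[:,None])
def tri(fs,pxs):
    A=np.zeros((3,3));b=np.zeros(3);R=[]
    for f,p in zip(fs,pxs):
        o,d=ray(f,p); d=d[0]/np.linalg.norm(d[0]); M=np.eye(3)-np.outer(d,d);A+=M;b+=M@o;R.append((M,o))
    X=np.linalg.solve(A,b); return X,[np.linalg.norm(M@(X-o)).round(1) for M,o in R]
def mask(f,lo,hi,box):
    h=cv2.cvtColor(f['color'],cv2.COLOR_RGB2HSV); m=cv2.inRange(h,np.array(lo),np.array(hi))
    z=np.zeros_like(m); x0,y0,x1,y1=box; z[y0:y1,x0:x1]=m[y0:y1,x0:x1]
    n,l,s,c=cv2.connectedComponentsWithStats(z); i=1+np.argmax(s[1:,4]); return l==i,c[i],s[i]
S=lambda:[pickle.load(open(n+'.pkl','rb')) for n in('scene','top')]
E
python3 - <<'E'
from h import *
fs=S()
def both(lo,hi,bs):
    r=[mask(f,lo,hi,b) for f,b in zip(fs,bs)]; return r
for n,lo,hi,bs in [('red',(0,150,70),(6,255,255),[(340,260,380,300),(185,145,215,175)]),
 ('green',(50,120,50),(80,255,255),[(250,265,280,300),(268,135,298,160)]),
 ('yellow',(22,120,80),(35,255,255),[(140,190,175,220),(405,228,440,252)]),
 ('pinkyellow',(22,120,80),(35,255,255),[(160,145,190,170),(420,305,445,330)])]:
    r=both(lo,hi,bs); X,e=tri(fs,[a[1] for a in r]); print(n,[a[1].round(1) for a in r],[a[2] for a in r],X.round(1),e)
r=both((108,120,50),(125,255,255),[(240,210,380,280),(190,140,310,240)])
for z in(110,122,134):
  for f,a in zip(fs,r):
    ys,xs=np.nonzero(a[0]); P=plane(f,np.c_[xs,ys],z)[:,:2].astype(np.float32)
    R=cv2.minAreaRect(P); print(z,a[2],np.round(R[0],1),np.round(R[1],1),round(R[2],1),cv2.boxPoints(R).round(0).tolist())
f=fs[1]; c=cv2.resize(f['color'][120:270,180:450],None,fx=2.9,fy=2.9,interpolation=cv2.INTER_CUBIC); cv2.imwrite('pics/crop.png',c[...,::-1])
E
```

```text
red [array([361.2, 279.5]), array([200.5, 161.6])] [array([354, 275,  16,  10, 144], dtype=int32), array([194, 157,  14,  10, 110], dtype=int32)] [598.1 203.4 118.9] [np.float64(0.8), np.float64(0.8)]
green [array([266.3, 282.1]), array([282.5, 145.6])] [array([260, 278,  14,  10, 128], dtype=int32), array([276, 141,  14,  10, 110], dtype=int32)] [644.1   1.2 119.2] [np.float64(1.2), np.float64(1.2)]
yellow [array([155.8, 202.3]), array([421.6, 238.4])] [array([150, 198,  12,  10,  87], dtype=int32), array([416, 233,  12,  12, 118], dtype=int32)] [ 426.4 -352.2   68.7] [np.float64(1.4), np.float64(1.4)]
pinkyellow [array([173.3, 155. ]), array([432.3, 317.5])] [array([169, 152,   9,   7,  50], dtype=int32), array([427, 312,  12,  12, 112], dtype=int32)] [ 234.4 -372.4   69.4] [np.float64(0.7), np.float64(0.7)]
110 [263 221  97  46 657] [512.6  78.4] [125.9 220.8] 13.1 [[426.0, 172.0], [476.0, -43.0], [599.0, -15.0], [549.0, 200.0]]
110 [202 159  97  67 814] [527.   78.6] [128.7 220.3] 13.0 [[439.0, 171.0], [489.0, -43.0], [614.0, -14.0], [565.0, 200.0]]
122 [263 221  97  46 657] [521.6  78.9] [123.9 217.4] 13.1 [[437.0, 171.0], [486.0, -41.0], [607.0, -13.0], [557.0, 199.0]]
122 [202 159  97  67 814] [524.2  77.5] [127.2 217.8] 13.0 [[438.0, 169.0], [487.0, -43.0], [611.0, -14.0], [562.0, 198.0]]
134 [263 221  97  46 657] [530.7  79.5] [122. 214.] 13.1 [[447.0, 170.0], [496.0, -39.0], [614.0, -11.0], [566.0, 198.0]]
134 [202 159  97  67 814] [521.4  76.3] [125.7 215.3] 13.0 [[436.0, 167.0], [484.0, -43.0], [607.0, -14.0], [558.0, 195.0]]
```

View pics/crop.png

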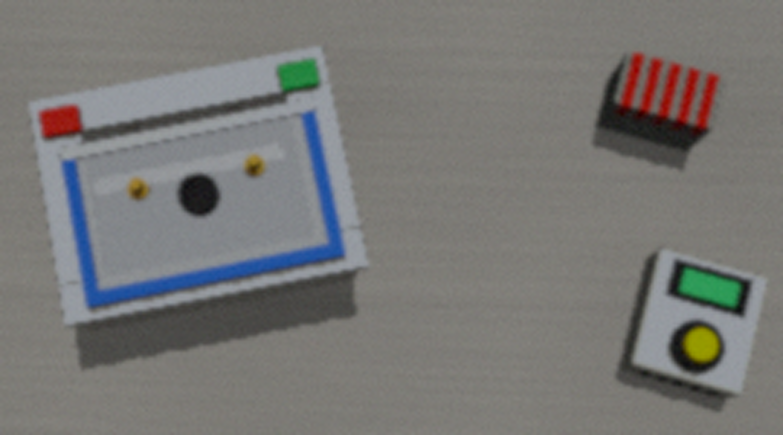

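The crop confirms it: red tag at the left rear corner (61,121), green at the right (298,74), and the white detector's yellow button at (699,346). The two views agree on the seal height at about 124 mm against 122 stated, the yaw is 13°, and the tag tops are at 119.

| Point | World x, y (mm) |
|---|---|
| Lid origin | (531, 80) |
| Left (start) end | (554, 192) |
| Left corner | (445, 167) |
| Right corner | (492, -35.5) |
| Right (finish) end | (601, -10) |
| Button top | (426, -352, about 68) |

First I travel high with the fingers shut.

move_arm:
  plan:
    - {"tx":-2.49,"ty":-1.32}
    - {"tx":-2.49,"ty":-1.32}
    - {"tx":-2.49,"ty":-1.32}
    - {"tx":-2.49,"ty":-1.32}
    - {"tx":-2.49,"ty":-1.32}
    - {"tx":-2.49,"ty":-1.32}
    - {"tx":-2.49,"ty":-1.32}
    - {"tx":-2.49,"ty":-1.32}
    - {"tx":-2.49,"ty":-1.32}
    - {"tx":-2.49,"ty":-1.32}
    - {"tx":-2.49,"ty":-1.32}
    - {"tx":-2.49,"ty":-1.32}
  gripper: 0

```text
schema error: expected keys tx, ty, tz, wx, wy, wz
```

move_arm:
  plan:
    - {"tx":-2.49,"ty":-1.32}
    - {"tx":-2.49,"ty":-1.32}
    - {"tx":-2.49,"ty":-1.32}
    - {"tx":-2.49,"ty":-1.32}
    - {"tx":-2.49,"ty":-1.32}
    - {"tx":-2.49,"ty":-1.32}
    - {"tx":-2.49,"ty":-1.32}
    - {"tx":-2.49,"ty":-1.32}
    - {}
    - {}
    - {}

```text
schema error: expected keys tx, ty, tz, wx, wy, wz
```

move_arm:
  plan:
    - {"tx":-2.49,"ty":-1.32,"tz":0,"wx":0,"wy":0,"wz":0}
    - {"tx":-2.49,"ty":-1.32,"tz":0,"wx":0,"wy":0,"wz":0}
    - {"tx":-2.49,"ty":-1.32,"tz":0,"wx":0,"wy":0,"wz":0}
    - {"tx":-2.49,"ty":-1.32,"tz":0,"wx":0,"wy":0,"wz":0}
    - {"tx":-2.49,"ty":-1.32,"tz":0,"wx":0,"wy":0,"wz":0}
    - {"tx":-2.49,"ty":-1.32,"tz":0,"wx":0,"wy":0,"wz":0}
    - {"tx":-2.49,"ty":-1.32,"tz":0,"wx":0,"wy":0,"wz":0}
    - {"tx":-2.49,"ty":-1.32,"tz":0,"wx":0,"wy":0,"wz":0}
    - {"tx":-2.49,"ty":-1.32,"tz":0,"wx":0,"wy":0,"wz":0}
    - {"tx":-2.49,"ty":-1.32,"tz":0,"wx":0,"wy":0,"wz":0}
    - {"tx":-2.49,"ty":-1.32,"tz":0,"wx":0,"wy":0,"wz":0}
    - {"tx":-2.49,"ty":-1.32,"tz":0,"wx":0,"wy":0,"wz":0}
  gripper: 0

```text
time_s: 1.1
ee_pos: [384.5, 338.7, 232.4]
ee_rot: [-180.0, -0.0, 167.2]
force: [-0.2, 1.1, 0.4]
gripper_width: 14.2
gripper_force: 0.0
```

move_arm:
  plan:
    - {"tx":-2.49,"ty":-1.32,"tz":0,"wx":0,"wy":0,"wz":0}
    - {"tx":-2.49,"ty":-1.32,"tz":0,"wx":0,"wy":0,"wz":0}
    - {"tx":-2.49,"ty":-1.32,"tz":0,"wx":0,"wy":0,"wz":0}
    - {"tx":-2.49,"ty":-1.32,"tz":0,"wx":0,"wy":0,"wz":0}
    - {"tx":-2.49,"ty":-1.32,"tz":0,"wx":0,"wy":0,"wz":0}
    - {"tx":-2.49,"ty":-1.32,"tz":0,"wx":0,"wy":0,"wz":0}
    - {"tx":-2.49,"ty":-1.32,"tz":0,"wx":0,"wy":0,"wz":0}
    - {"tx":-2.49,"ty":-1.32,"tz":0,"wx":0,"wy":0,"wz":0}
    - {"tx":0,"ty":0,"tz":0,"wx":0,"wy":0,"wz":0}
    - {"tx":0,"ty":0,"tz":0,"wx":0,"wy":0,"wz":0}

```text
time_s: 1.93
ee_pos: [555.1, 191.8, 231.9]
ee_rot: [-180.0, -0.1, 167.0]
force: [0.3, 0.8, 0.4]
gripper_width: 0.3
gripper_force: 0.0
```

Run:
```python
from h import *
from workcell import env, grab_frame
f=grab_frame('wrist'); im=f['color'][...,::-1].copy(); V=np.array(f['view']); fl=K(f)
for p in [(554.2,192.3,122),(445,167.1,122),(491.8,-35.5,122),(601,-10.3,122),(555,192,152)]:
    q=V[:3,:3]@p+V[:3,3]; u=(f['cx']+fl*q[0]/-q[2],f['cy']-fl*q[1]/-q[2]); print(p,np.round(u))
    if q[2]<0: cv2.drawMarker(im,tuple(int(round(a)) for a in u),(255,255,0),0,14,1)
cv2.imwrite('pics/wrist1.png',im)
```

```text
(554.2, 192.3, 122) [283. 212.]
(445, 167.1, 122) [224.  96.]
(491.8, -35.5, 122) [ 26. 202.]
(601, -10.3, 122) [ 98. 299.]
(555, 192, 152) [283. 223.]
```

View pics/wrist1.png

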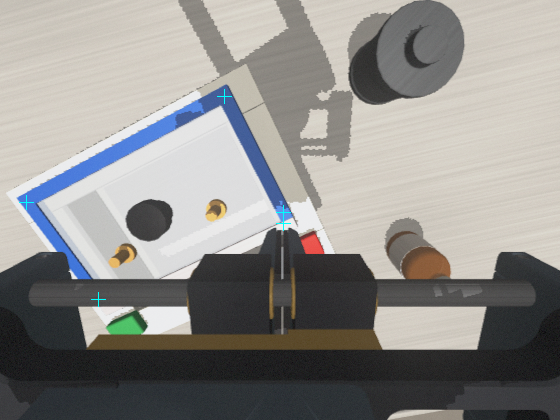

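The wrist view puts the predicted corners (224,96) and (26,202) on the blue strip's centre line, and the start end (283,212) lies on the seal by the red tag. Descending.

move_arm:
  plan:
    - {"tx":0,"ty":0,"tz":0.96,"wx":0,"wy":0,"wz":0}
    - {"tx":0,"ty":0,"tz":0.96,"wx":0,"wy":0,"wz":0}
    - {"tx":0,"ty":0,"tz":0.96,"wx":0,"wy":0,"wz":0}
    - {"tx":0,"ty":0,"tz":0.96,"wx":0,"wy":0,"wz":0}
    - {"tx":0,"ty":0,"tz":0.96,"wx":0,"wy":0,"wz":0}
    - {"tx":0,"ty":0,"tz":0.96,"wx":0,"wy":0,"wz":0}
    - {"tx":0,"ty":0,"tz":0.96,"wx":0,"wy":0,"wz":0}
    - {"tx":0,"ty":0,"tz":0.96,"wx":0,"wy":0,"wz":0}
    - {"tx":0,"ty":0,"tz":0,"wx":0,"wy":0,"wz":0}
    - {"tx":0,"ty":0,"tz":0,"wx":0,"wy":0,"wz":0}
    - {"tx":0,"ty":0,"tz":0,"wx":0,"wy":0,"wz":0}
    - {"tx":0,"ty":0,"tz":0,"wx":0,"wy":0,"wz":0}

```text
time_s: 2.98
ee_pos: [555.1, 192.8, 156.6]
ee_rot: [180.0, 0.1, 167.2]
force: [0.3, 0.4, 1.3]
gripper_width: 0.5
gripper_force: 0.0
```

move_arm:
  plan:
    - {"tx":0.506,"ty":-0.244,"tz":0,"wx":0,"wy":0,"wz":0}
    - {"tx":0.506,"ty":-0.244,"tz":0,"wx":0,"wy":0,"wz":0}
    - {"tx":0.506,"ty":-0.244,"tz":0,"wx":0,"wy":0,"wz":0}
    - {"tx":0.506,"ty":-0.244,"tz":0,"wx":0,"wy":0,"wz":0}
    - {"tx":0.506,"ty":-0.244,"tz":0,"wx":0,"wy":0,"wz":0}
    - {"tx":0.506,"ty":-0.244,"tz":0,"wx":0,"wy":0,"wz":0}
    - {"tx":0.506,"ty":-0.244,"tz":0,"wx":0,"wy":0,"wz":0}
    - {"tx":0.506,"ty":-0.244,"tz":0,"wx":0,"wy":0,"wz":0}
    - {"tx":0.506,"ty":-0.244,"tz":0,"wx":0,"wy":0,"wz":0}
    - {"tx":0.506,"ty":-0.244,"tz":0,"wx":0,"wy":0,"wz":0}
    - {"tx":0,"ty":0,"tz":0,"wx":0,"wy":0,"wz":0}
    - {"tx":0,"ty":0,"tz":0,"wx":0,"wy":0,"wz":0}

```text
time_s: 3.98
ee_pos: [499.7, 180.2, 156.1]
ee_rot: [180.0, 0.0, 167.2]
force: [-0.8, 0.2, -0.5]
gripper_width: 0.4
gripper_force: 0.0
```

move_arm:
  plan:
    - {"tx":0.506,"ty":-0.244,"tz":0,"wx":0,"wy":0,"wz":0}
    - {"tx":0.506,"ty":-0.244,"tz":0,"wx":0,"wy":0,"wz":0}
    - {"tx":0.506,"ty":-0.244,"tz":0,"wx":0,"wy":0,"wz":0}
    - {"tx":0.506,"ty":-0.244,"tz":0,"wx":0,"wy":0,"wz":0}
    - {"tx":0.506,"ty":-0.244,"tz":0,"wx":0,"wy":0,"wz":0}
    - {"tx":0.506,"ty":-0.244,"tz":0,"wx":0,"wy":0,"wz":0}
    - {"tx":0.506,"ty":-0.244,"tz":0,"wx":0,"wy":0,"wz":0}
    - {"tx":0.506,"ty":-0.244,"tz":0,"wx":0,"wy":0,"wz":0}
    - {"tx":0.506,"ty":-0.244,"tz":0,"wx":0,"wy":0,"wz":0}
    - {"tx":0.506,"ty":-0.244,"tz":0,"wx":0,"wy":0,"wz":0}
    - {"tx":0,"ty":0,"tz":0,"wx":0,"wy":0,"wz":0}
    - {"tx":0,"ty":0,"tz":0,"wx":0,"wy":0,"wz":0}

```text
time_s: 4.98
ee_pos: [445.0, 167.6, 156.1]
ee_rot: [180.0, 0.0, 167.2]
force: [-0.5, 0.1, 0.6]
gripper_width: 0.6
gripper_force: 0.0
```

move_arm:
  plan:
    - {"tx":-0.252,"ty":-0.52,"tz":0,"wx":0,"wy":0,"wz":0}
    - {"tx":-0.252,"ty":-0.52,"tz":0,"wx":0,"wy":0,"wz":0}
    - {"tx":-0.252,"ty":-0.52,"tz":0,"wx":0,"wy":0,"wz":0}
    - {"tx":-0.252,"ty":-0.52,"tz":0,"wx":0,"wy":0,"wz":0}
    - {"tx":-0.252,"ty":-0.52,"tz":0,"wx":0,"wy":0,"wz":0}
    - {"tx":-0.252,"ty":-0.52,"tz":0,"wx":0,"wy":0,"wz":0}
    - {"tx":-0.252,"ty":-0.52,"tz":0,"wx":0,"wy":0,"wz":0}
    - {"tx":-0.252,"ty":-0.52,"tz":0,"wx":0,"wy":0,"wz":0}
    - {"tx":-0.252,"ty":-0.52,"tz":0,"wx":0,"wy":0,"wz":0}
    - {"tx":0,"ty":0,"tz":0,"wx":0,"wy":0,"wz":0}
    - {"tx":0,"ty":0,"tz":0,"wx":0,"wy":0,"wz":0}

```text
time_s: 5.9
ee_pos: [456.9, 116.7, 155.9]
ee_rot: [180.0, -0.0, 167.1]
force: [0.3, 0.6, -0.3]
gripper_width: 0.5
gripper_force: 0.0
```

move_arm:
  plan:
    - {"tx":-0.252,"ty":-0.52,"tz":0,"wx":0,"wy":0,"wz":0}
    - {"tx":-0.252,"ty":-0.52,"tz":0,"wx":0,"wy":0,"wz":0}
    - {"tx":-0.252,"ty":-0.52,"tz":0,"wx":0,"wy":0,"wz":0}
    - {"tx":-0.252,"ty":-0.52,"tz":0,"wx":0,"wy":0,"wz":0}
    - {"tx":-0.252,"ty":-0.52,"tz":0,"wx":0,"wy":0,"wz":0}
    - {"tx":-0.252,"ty":-0.52,"tz":0,"wx":0,"wy":0,"wz":0}
    - {"tx":-0.252,"ty":-0.52,"tz":0,"wx":0,"wy":0,"wz":0}
    - {"tx":-0.252,"ty":-0.52,"tz":0,"wx":0,"wy":0,"wz":0}
    - {"tx":-0.252,"ty":-0.52,"tz":0,"wx":0,"wy":0,"wz":0}
    - {"tx":0,"ty":0,"tz":0,"wx":0,"wy":0,"wz":0}
    - {"tx":0,"ty":0,"tz":0,"wx":0,"wy":0,"wz":0}

```text
time_s: 6.82
ee_pos: [468.6, 66.0, 155.9]
ee_rot: [180.0, -0.0, 167.1]
force: [-0.1, -0.3, -0.1]
gripper_width: 0.3
gripper_force: 0.0
```

On line; continuing.

move_arm:
  plan:
    - {"tx":-0.252,"ty":-0.52,"tz":0,"wx":0,"wy":0,"wz":0}
    - {"tx":-0.252,"ty":-0.52,"tz":0,"wx":0,"wy":0,"wz":0}
    - {"tx":-0.252,"ty":-0.52,"tz":0,"wx":0,"wy":0,"wz":0}
    - {"tx":-0.252,"ty":-0.52,"tz":0,"wx":0,"wy":0,"wz":0}
    - {"tx":-0.252,"ty":-0.52,"tz":0,"wx":0,"wy":0,"wz":0}
    - {"tx":-0.252,"ty":-0.52,"tz":0,"wx":0,"wy":0,"wz":0}
    - {"tx":-0.252,"ty":-0.52,"tz":0,"wx":0,"wy":0,"wz":0}
    - {"tx":-0.252,"ty":-0.52,"tz":0,"wx":0,"wy":0,"wz":0}
    - {"tx":-0.252,"ty":-0.52,"tz":0,"wx":0,"wy":0,"wz":0}
    - {"tx":0,"ty":0,"tz":0,"wx":0,"wy":0,"wz":0}
    - {"tx":0,"ty":0,"tz":0,"wx":0,"wy":0,"wz":0}

```text
time_s: 7.73
ee_pos: [480.3, 15.3, 155.9]
ee_rot: [180.0, -0.0, 167.1]
force: [-0.6, -0.2, 0.3]
gripper_width: 0.2
gripper_force: 0.0
```

move_arm:
  plan:
    - {"tx":-0.252,"ty":-0.52,"tz":0,"wx":0,"wy":0,"wz":0}
    - {"tx":-0.252,"ty":-0.52,"tz":0,"wx":0,"wy":0,"wz":0}
    - {"tx":-0.252,"ty":-0.52,"tz":0,"wx":0,"wy":0,"wz":0}
    - {"tx":-0.252,"ty":-0.52,"tz":0,"wx":0,"wy":0,"wz":0}
    - {"tx":-0.252,"ty":-0.52,"tz":0,"wx":0,"wy":0,"wz":0}
    - {"tx":-0.252,"ty":-0.52,"tz":0,"wx":0,"wy":0,"wz":0}
    - {"tx":-0.252,"ty":-0.52,"tz":0,"wx":0,"wy":0,"wz":0}
    - {"tx":-0.252,"ty":-0.52,"tz":0,"wx":0,"wy":0,"wz":0}
    - {"tx":-0.252,"ty":-0.52,"tz":0,"wx":0,"wy":0,"wz":0}
    - {"tx":0,"ty":0,"tz":0,"wx":0,"wy":0,"wz":0}
    - {"tx":0,"ty":0,"tz":0,"wx":0,"wy":0,"wz":0}

```text
time_s: 8.65
ee_pos: [492.0, -35.3, 155.9]
ee_rot: [180.0, -0.0, 167.1]
force: [-0.2, 0.4, 0.1]
gripper_width: 0.1
gripper_force: 0.0
```

move_arm:
  plan:
    - {"tx":-0.506,"ty":0.244,"tz":0,"wx":0,"wy":0,"wz":0}
    - {"tx":-0.506,"ty":0.244,"tz":0,"wx":0,"wy":0,"wz":0}
    - {"tx":-0.506,"ty":0.244,"tz":0,"wx":0,"wy":0,"wz":0}
    - {"tx":-0.506,"ty":0.244,"tz":0,"wx":0,"wy":0,"wz":0}
    - {"tx":-0.506,"ty":0.244,"tz":0,"wx":0,"wy":0,"wz":0}
    - {"tx":-0.506,"ty":0.244,"tz":0,"wx":0,"wy":0,"wz":0}
    - {"tx":-0.506,"ty":0.244,"tz":0,"wx":0,"wy":0,"wz":0}
    - {"tx":-0.506,"ty":0.244,"tz":0,"wx":0,"wy":0,"wz":0}
    - {"tx":-0.506,"ty":0.244,"tz":0,"wx":0,"wy":0,"wz":0}
    - {"tx":-0.506,"ty":0.244,"tz":0,"wx":0,"wy":0,"wz":0}
    - {"tx":0,"ty":0,"tz":0,"wx":0,"wy":0,"wz":0}
    - {"tx":0,"ty":0,"tz":0,"wx":0,"wy":0,"wz":0}

```text
time_s: 9.65
ee_pos: [546.9, -22.4, 155.8]
ee_rot: [180.0, -0.0, 167.2]
force: [-0.3, 0.0, -0.3]
gripper_width: 0.3
gripper_force: 0.0
```

move_arm:
  plan:
    - {"tx":-0.506,"ty":0.244,"tz":0,"wx":0,"wy":0,"wz":0}
    - {"tx":-0.506,"ty":0.244,"tz":0,"wx":0,"wy":0,"wz":0}
    - {"tx":-0.506,"ty":0.244,"tz":0,"wx":0,"wy":0,"wz":0}
    - {"tx":-0.506,"ty":0.244,"tz":0,"wx":0,"wy":0,"wz":0}
    - {"tx":-0.506,"ty":0.244,"tz":0,"wx":0,"wy":0,"wz":0}
    - {"tx":-0.506,"ty":0.244,"tz":0,"wx":0,"wy":0,"wz":0}
    - {"tx":-0.506,"ty":0.244,"tz":0,"wx":0,"wy":0,"wz":0}
    - {"tx":-0.506,"ty":0.244,"tz":0,"wx":0,"wy":0,"wz":0}
    - {"tx":-0.506,"ty":0.244,"tz":0,"wx":0,"wy":0,"wz":0}
    - {"tx":-0.506,"ty":0.244,"tz":0,"wx":0,"wy":0,"wz":0}
    - {"tx":0,"ty":0,"tz":0,"wx":0,"wy":0,"wz":0}
    - {"tx":0,"ty":0,"tz":0,"wx":0,"wy":0,"wz":0}

```text
time_s: 10.65
ee_pos: [601.7, -9.9, 155.8]
ee_rot: [-180.0, -0.0, 167.2]
force: [-0.0, -0.1, 0.2]
gripper_width: 0.2
gripper_force: 0.0
```

Trace complete. I rise and travel to the button.

move_arm:
  plan:
    - {"tx":0,"ty":0,"tz":-1.25,"wx":0,"wy":0,"wz":0}
    - {"tx":0,"ty":0,"tz":-1.25,"wx":0,"wy":0,"wz":0}
    - {"tx":0,"ty":0,"tz":-1.25,"wx":0,"wy":0,"wz":0}
    - {"tx":0,"ty":0,"tz":-1.25,"wx":0,"wy":0,"wz":0}
    - {"tx":0.676,"ty":-2.66,"tz":0,"wx":0,"wy":0,"wz":0}
    - {"tx":0.676,"ty":-2.66,"tz":0,"wx":0,"wy":0,"wz":0}
    - {"tx":0.676,"ty":-2.66,"tz":0,"wx":0,"wy":0,"wz":0}
    - {"tx":0.676,"ty":-2.66,"tz":0,"wx":0,"wy":0,"wz":0}
    - {"tx":0.676,"ty":-2.66,"tz":0,"wx":0,"wy":0,"wz":0}
    - {"tx":0.676,"ty":-2.66,"tz":0,"wx":0,"wy":0,"wz":0}
    - {"tx":0.676,"ty":-2.66,"tz":0,"wx":0,"wy":0,"wz":0}

```text
time_s: 11.57
ee_pos: [512.9, -182.0, 206.1]
ee_rot: [180.0, -0.0, 167.2]
force: [0.6, 0.7, -0.3]
gripper_width: 0.4
gripper_force: 0.0
```

move_arm:
  plan:
    - {"tx":0.676,"ty":-2.66,"tz":0,"wx":0,"wy":0,"wz":0}
    - {"tx":0.676,"ty":-2.66,"tz":0,"wx":0,"wy":0,"wz":0}
    - {"tx":0.676,"ty":-2.66,"tz":0,"wx":0,"wy":0,"wz":0}
    - {"tx":0.676,"ty":-2.66,"tz":0,"wx":0,"wy":0,"wz":0}
    - {"tx":0.676,"ty":-2.66,"tz":0,"wx":0,"wy":0,"wz":0}
    - {"tx":0.676,"ty":-2.66,"tz":0,"wx":0,"wy":0,"wz":0}
    - {"tx":0.676,"ty":-2.66,"tz":0,"wx":0,"wy":0,"wz":0}
    - {"tx":0,"ty":0,"tz":0,"wx":0,"wy":0,"wz":0}
    - {"tx":0,"ty":0,"tz":0,"wx":0,"wy":0,"wz":0}
    - {"tx":0,"ty":0,"tz":0,"wx":0,"wy":0,"wz":0}

```text
time_s: 12.4
ee_pos: [426.5, -351.5, 205.9]
ee_rot: [179.9, -0.0, 167.2]
force: [0.4, 0.0, 0.1]
gripper_width: 0.1
gripper_force: 0.0
```

Run:
```python
from h import *
from workcell import env, grab_frame
s=env.state(); print(s['time_s'],s['ee_pos'],s['ee_rot'],s['force'])
f=grab_frame('wrist'); im=f['color'][...,::-1].copy(); V=np.array(f['view']); fl=K(f)
for p,c in [((426.4,-352.2,68),(255,0,255))]:
    q=V[:3,:3]@p+V[:3,3]; u=(f['cx']+fl*q[0]/-q[2],f['cy']-fl*q[1]/-q[2]); print(p,np.round(u)); cv2.drawMarker(im,tuple(int(round(a)) for a in u),c,0,14,1)
m,c,st=mask(f,(22,120,80),(35,255,255),(0,0,560,420)); print(c,st, [plane(f,c,z)[0].round(1) for z in(62,68)])
cv2.imwrite('pics/wrist2.png',im)
```

```text
12.4 [ 426.46596998 -351.47293527  205.85904056] [ 1.79948240e+02 -1.36997619e-02  1.67150289e+02] [0.41234884 0.02270302 0.11753563]
(426.4, -352.2, 68) [281. 205.]
[280.86085627 203.6941896 ] [267 189  29  30 654] [array([ 426.3, -352.7,   62. ]), array([ 424.8, -352.4,   68. ])]
```

View pics/wrist2.png

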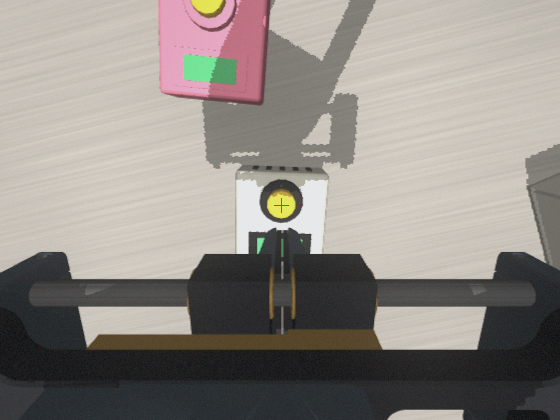

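The marker sits on the white detector's yellow button (281,205), and the decoy is off at (207,5). Now I descend to just above it and press slowly.

move_arm:
  plan:
    - {"tx":0,"ty":0,"tz":1.4,"wx":0,"wy":0,"wz":0}
    - {"tx":0,"ty":0,"tz":1.4,"wx":0,"wy":0,"wz":0}
    - {"tx":0,"ty":0,"tz":1.4,"wx":0,"wy":0,"wz":0}
    - {"tx":0,"ty":0,"tz":1.4,"wx":0,"wy":0,"wz":0}
    - {"tx":0,"ty":0,"tz":1.4,"wx":0,"wy":0,"wz":0}
    - {"tx":0,"ty":0,"tz":1.4,"wx":0,"wy":0,"wz":0}
    - {"tx":0,"ty":0,"tz":1.4,"wx":0,"wy":0,"wz":0}
    - {"tx":0,"ty":0,"tz":1.0,"wx":0,"wy":0,"wz":0}
    - {"tx":0,"ty":0,"tz":0,"wx":0,"wy":0,"wz":0}
    - {"tx":0,"ty":0,"tz":0,"wx":0,"wy":0,"wz":0}

```text
time_s: 13.28
ee_pos: [426.9, -351.3, 97.8]
ee_rot: [180.0, -0.0, 167.2]
force: [1.1, 0.5, -0.3]
gripper_width: 0.5
gripper_force: 0.0
```

move_arm:
  plan:
    - {"tx":0,"ty":0,"tz":0.2,"wx":0,"wy":0,"wz":0}
    - {"tx":0,"ty":0,"tz":0.2,"wx":0,"wy":0,"wz":0}
    - {"tx":0,"ty":0,"tz":0.2,"wx":0,"wy":0,"wz":0}
    - {"tx":0,"ty":0,"tz":0.2,"wx":0,"wy":0,"wz":0}
    - {"tx":0,"ty":0,"tz":0.2,"wx":0,"wy":0,"wz":0}
    - {"tx":0,"ty":0,"tz":0,"wx":0,"wy":0,"wz":0}
    - {"tx":0,"ty":0,"tz":0,"wx":0,"wy":0,"wz":0}

```text
time_s: 13.87
ee_pos: [426.9, -352.2, 88.2]
ee_rot: [-180.0, 0.0, 167.2]
force: [1.3, -0.2, 2.5]
gripper_width: 0.3
gripper_force: 1.2
```

move_arm:
  plan:
    - {"tx":0,"ty":0,"tz":0.1,"wx":0,"wy":0,"wz":0}
    - {"tx":0,"ty":0,"tz":0.1,"wx":0,"wy":0,"wz":0}
    - {"tx":0,"ty":0,"tz":0.1,"wx":0,"wy":0,"wz":0}
    - {"tx":0,"ty":0,"tz":0,"wx":0,"wy":0,"wz":0}
    - {"tx":0,"ty":0,"tz":0,"wx":0,"wy":0,"wz":0}

```text
time_s: 14.28
ee_pos: [426.8, -352.2, 85.1]
ee_rot: [-180.0, 0.0, 167.2]
force: [0.9, 0.2, 4.2]
gripper_width: 0.1
gripper_force: 1.9
```

move_arm:
  plan:
    - {"tx":0,"ty":0,"tz":0.1,"wx":0,"wy":0,"wz":0}
    - {"tx":0,"ty":0,"tz":0.05,"wx":0,"wy":0,"wz":0}
    - {"tx":0,"ty":0,"tz":0,"wx":0,"wy":0,"wz":0}
    - {"tx":0,"ty":0,"tz":0,"wx":0,"wy":0,"wz":0}

```text
time_s: 14.62
ee_pos: [426.9, -352.2, 84.9]
ee_rot: [-180.0, 0.1, 167.2]
force: [-0.2, 1.8, 12.6]
gripper_width: 0.5
gripper_force: 6.2
```

The force has jumped to 12.6 N with no further travel, so the button is bottomed out. I draw straight up.

move_arm:
  plan:
    - {"tx":0,"ty":0,"tz":-0.5,"wx":0,"wy":0,"wz":0}
    - {"tx":0,"ty":0,"tz":-1.2,"wx":0,"wy":0,"wz":0}
    - {"tx":0,"ty":0,"tz":-1.5,"wx":0,"wy":0,"wz":0}
    - {"tx":0,"ty":0,"tz":-1.5,"wx":0,"wy":0,"wz":0}
    - {"tx":0,"ty":0,"tz":-1.5,"wx":0,"wy":0,"wz":0}
    - {"tx":0,"ty":0,"tz":-1.5,"wx":0,"wy":0,"wz":0}
    - {"tx":0,"ty":0,"tz":-1.5,"wx":0,"wy":0,"wz":0}
    - {"tx":0,"ty":0,"tz":-1.5,"wx":0,"wy":0,"wz":0}
    - {"tx":0,"ty":0,"tz":-1.5,"wx":0,"wy":0,"wz":0}
    - {"tx":0,"ty":0,"tz":0,"wx":0,"wy":0,"wz":0}
    - {"tx":0,"ty":0,"tz":0,"wx":0,"wy":0,"wz":0}
    - {"tx":0,"ty":0,"tz":0,"wx":0,"wy":0,"wz":0}

```text
time_s: 15.62
ee_pos: [425.9, -351.5, 204.0]
ee_rot: [179.9, -0.1, 167.2]
force: [-0.4, 0.5, 0.7]
gripper_width: 0.4
gripper_force: 0.0
```

Run:
```python
from workcell import env
s=env.state(); print(s['ee_pos'],s['force']); print(env.job_done())
```

```text
[ 425.91224784 -351.52198149  204.04000604] [-0.36569614  0.49805568  0.661691  ]
the job is handed in; nothing more can be done
None
```

I traced the seal from the red tag round the front to the green tag, about 15 mm above it, pressed the yellow button until it bottomed out, drew back and handed the job in at about 16 s; the hand-in returned no verdict.

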